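# Push the row of reagent bottles home in the autosampler lane and shut the gate

### The job

Push the row of five white-capped bottles in the autosampler lane along as one train, gently with the fingertips against the last bottle only, until the first bottle stands against the rubber stop of the reader housing and all five touch. Then push the retaining gate shut behind the last bottle with a fingertip, all the way until it lies square across the lane. Do not pinch, lift or tip any bottle, and leave everything else on the bench where it is.

Things in the scene. Friction and masses are not known exactly. Their poses are not given: they have to be found in the camera images.
- lane: Fixed aluminium bottle lane with a white glide strip; at one end a white reader housing (124 mm high) is the end stop. Origin: on the bench under mid-lane; y runs along the lane from the stop (-165 mm) to the open end (+165 mm), x across it (gate on the -x side), z up. Strip 9 mm above the bench; walls 36 mm apart inside, 5 mm thick, tops 23 mm above the bench; base plate x -60 to +32 mm.
- lane_stop (a point): Middle of the face of the black rubber stop pad on the reader housing, at the height of the glide strip (lane frame 0, -165, 9 mm). The row is pushed towards it, along the lane's own -y. The pad is hard enough that the row stops dead there.
- gate_pivot (a point): Vertical hinge axis of the retaining gate, on a post outside the lane (lane frame -40, +13 mm), at the mid-height of the gate arm, 38 mm above the bench.
- gate_tip (a point): Axis of the red knob at the end of the gate arm, 56 mm from the hinge axis, at the arm's mid-height. The arm is a steel bar 7 mm thick and 14 mm high (31 to 45 mm above the bench); the knob is 11 mm across, 29 to 49 mm above the bench; the hinge boss is 18 mm across.
- gate (a joint): Swing of the gate, rad, growing clockwise seen from above. 0: fully out, the arm points 0.63 rad outward (away from the lane) of the lane's +y. 0.63: parallel to the lane, beside it. 2.2 (hard end): shut, square across the lane behind the last bottle's place, 4.5 mm clear of it. Friction holds it where it is left (about 0.4 N at the knob); no spring.
- bottle_1: Round white-capped reagent bottle, first, nearest the stop in the row of five that stands touching in the lane. 34 mm in diameter, 68 mm high, 30 to 55 g; straight body to about 45 mm above its underside. Origin: centre of its underside, z up. Home: lane frame x = 0, y = -148 mm. The row starts 60 to 120 mm short of the stop.
- bottle_2: Round white-capped reagent bottle, second in the row of five that stands touching in the lane. 34 mm in diameter, 68 mm high, 30 to 55 g; straight body to about 45 mm above its underside. Origin: centre of its underside, z up. Home: lane frame x = 0, y = -114 mm.
- bottle_3: Round white-capped reagent bottle, third in the row of five that stands touching in the lane. 34 mm in diameter, 68 mm high, 30 to 55 g; straight body to about 45 mm above its underside. Origin: centre of its underside, z up. Home: lane frame x = 0, y = -80 mm.
- bottle_4: Round white-capped reagent bottle, fourth in the row of five that stands touching in the lane. 34 mm in diameter, 68 mm high, 30 to 55 g; straight body to about 45 mm above its underside. Origin: centre of its underside, z up. Home: lane frame x = 0, y = -46 mm.
- bottle_5: Round white-capped reagent bottle, last, nearest the open end: the only one to be pushed in the row of five that stands touching in the lane. 34 mm in diameter, 68 mm high, 30 to 55 g; straight body to about 45 mm above its underside. Origin: centre of its underside, z up. Home: lane frame x = 0, y = -12 mm. The row starts 60 to 120 mm short of the stop.
- red_cap_bottle: Bystander: reagent bottle with red cap, 48 mm in diameter, 89 mm high, right of the lane. Origin: centre of its underside.
- blue_cap_bottle: Bystander: larger reagent bottle with blue cap, 56 mm in diameter, 103 mm high, right of the lane. Origin: centre of its underside.
- spare_bottle: Bystander: a spare white-capped bottle like those in the lane (34 mm in diameter, 68 mm high), standing on the bench beyond the open end of the lane and not part of the row. Origin: centre of its underside.
- tape: Bystander: roll of yellow label tape lying flat, 62 mm in diameter, 18 mm high. Origin: centre of its underside.

How it is judged (in metres and radians):
On the way, in this order (a step that is already met when the one before it is completed fails the run):
1. the whole row is home: the first bottle against the stop, the others touching behind it, each within 4 mm of its place, gate still open (y of bottle_1 in the frame of lane between -0.152 and -0.144 m and x of bottle_1 in the frame of lane between -0.004 and 0.004 m and z of each of bottle_1, bottle_2, bottle_3, bottle_4, bottle_5 in the frame of lane below 0.012 m and angle between each of bottle_1, bottle_2, bottle_3, bottle_4, bottle_5's own z axis and vertical below 0.08 rad and y of bottle_2 in the frame of lane between -0.118 and -0.11 m and x of bottle_2 in the frame of lane between -0.004 and 0.004 m and y of bottle_3 in the frame of lane between -0.084 and -0.076 m and x of bottle_3 in the frame of lane between -0.004 and 0.004 m and y of bottle_4 in the frame of lane between -0.05 and -0.042 m and x of bottle_4 in the frame of lane between -0.004 and 0.004 m and y of bottle_5 in the frame of lane between -0.016 and -0.008 m and x of bottle_5 in the frame of lane between -0.004 and 0.004 m and value of joint gate below 1.2 rad), for 0.2 s.
2. the gate is shut across the lane behind the last bottle (value of joint gate above 2.1 rad), for 0.2 s.
At the end, for the whole second after the job is handed in: All five bottles stand upright (within 0.08 rad) and at rest in the lane, each within 4 mm of its home place along and across the lane (first against the stop, all touching), and the gate is shut (joint above 2.1 of 2.2 rad) (y of bottle_1 in the frame of lane between -0.152 and -0.144 m and x of bottle_1 in the frame of lane between -0.004 and 0.004 m and z of each of bottle_1, bottle_2, bottle_3, bottle_4, bottle_5 in the frame of lane below 0.012 m and angle between each of bottle_1, bottle_2, bottle_3, bottle_4, bottle_5's own z axis and vertical below 0.08 rad and y of bottle_2 in the frame of lane between -0.118 and -0.11 m and x of bottle_2 in the frame of lane between -0.004 and 0.004 m and y of bottle_3 in the frame of lane between -0.084 and -0.076 m and x of bottle_3 in the frame of lane between -0.004 and 0.004 m and y of bottle_4 in the frame of lane between -0.05 and -0.042 m and x of bottle_4 in the frame of lane between -0.004 and 0.004 m and y of bottle_5 in the frame of lane between -0.016 and -0.008 m and x of bottle_5 in the frame of lane between -0.004 and 0.004 m and value of joint gate above 2.1 rad and linear speed of each of bottle_1, bottle_2, bottle_3, bottle_4, bottle_5 below 0.01 m/s).
It fails at once if a finger pushes on one of the first four bottles (contact force between the fingers and bottle_1 above 0.5 N or contact force between the fingers and bottle_2 above 0.5 N or contact force between the fingers and bottle_3 above 0.5 N or contact force between the fingers and bottle_4 above 0.5 N).
It fails at once if a bottle of the row is lifted more than 10 mm off the lane or tipped by more than 0.35 rad (z of any of bottle_1, bottle_2, bottle_3, bottle_4, bottle_5 in the frame of lane above 0.019 m or angle between any of bottle_1, bottle_2, bottle_3, bottle_4, bottle_5's own z axis and vertical above 0.35 rad).
It fails at once if the last bottle is pressed or pinched with more than 25 N (contact force between the fingers and bottle_5 above 25 N).
It fails at once if the gate is pressed or pinched with more than 25 N (contact force between the fingers and gate above 25 N).
It fails at once if a bystander is moved by more than 15 mm (distance of any of red_cap_bottle, blue_cap_bottle, spare_bottle, tape from where it was at the start of the episode above 0.015 m).
It also fails if it takes over 48 s, if anything falls off the work surface, if the arm or the gripper's body presses on something with over 40 N, if the wrist force passes 120 N, or if a joint passes its speed limit or range.

### The arm

A 6-joint arm with a two-finger parallel gripper is mounted at the origin on a cart in front of the work surface, level with it; the furniture and walls round the work are solid. World frame = base frame: x ahead of the robot, y to its left, z up, the work surface at z = 0. Lengths are in mm, angles in rad, forces in N, time in s.
With the tool pointing down it reaches from about 400 to 925 mm from the base axis. Payload 12.5 kg.
Tool frame: the origin (TCP) lies on the front face of the gripper's body, between the roots of the fingers; the fingertips stand 78 mm ahead of it and the grasp point (between the pads) lies 59 mm ahead of it (env.nose_length is the distance from the TCP to the fingertips, in mm); z points along the fingers, y is the line along which they close (so a half turn about z gives the same grasp; the last joint's range is limited). The gripper opens to 95 mm and grips with 3 to 60 N. Pads are 20 mm wide; open, the fingers measure 119 mm over their backs; the gripper's body (75 mm by 180 mm) begins 59 mm behind the grasp point.
Start: joints at [1.214, 0.491, 1.559, -0, 1.092, -0.106], TCP at [155.091, 605.462, 292.261] pointing down, gripper open.
Joint ranges: [-3.1, 3.1], [-0.84, 2.19], [0.05, 2.79], [-1.13, 4.28], [0.06, 2.93], [-2.69, 2.69]. Speed limits (rad/s): [2.22, 2.22, 2.79, 3.14, 3.14, 3.14].

### API

Orientations are given as [roll, pitch, yaw] about the fixed x, y, z axes, in that order (R = Rz(yaw) Ry(pitch) Rx(roll)).
In Python, from cell import env gives the robot as it stands.
- The arm moves only by the tool jog_arm, never from a script. Its argument "motion" is a list of rows, each a list of 7 numbers: the turn, a rotation vector about the tool's x, y, z in degrees, then the shift along the tool's x, y, z in mm, then the finger opening in mm, from 0 to 95.1. In form: [[wx, wy, wz, x, y, z, hand], ...]. A call has 1 to 10 rows; each row shifts and turns the commanded pose from where the row before left it, along the tool's axes as they then stand; what a row does not reach is not made up. A row lasts 1/8 s, in which the tool goes at most 62.5 mm and 10.7 degrees, less where a joint would pass 70% of its speed; a pose out of reach is approached as far as the arm can. A call is refused whole if a number of a shift passes 62.5 or a number of a turn 10.7, either way. A call with a gripper value outside its range is refused whole. The fingers move at their own pace and stop on an object; the grip force is fixed at half the most. Time passes only in rows, so rows that do not move let the fingers close. It gives the time, the measured TCP pose, the force, the opening and the grip force at its end, in the units of the state.
- env.state(): the state, without advancing time (a new reading comes with each control period).
- env.read_camera(name): name is "side" or "top"; returns a dict with "color" (480x640x3 uint8, red, green, blue), "z_map" (480x640 float32, mm along the optical axis (not along the pixel's ray), 0 where there is no reading), "camera_matrix" (3x3 intrinsics, pixels), "k1" (the pictures are not rectified: a ray, as slopes to the right and down, at radius r is drawn at 1 + k1 r^2 times it, then the intrinsics apply), "world_to_cam" (4x4, takes a point from world to camera coordinates). Camera axes: x right, y up, looking along -z (the intrinsics and any distortion apply to the point x, -y, -z); pixel columns grow to the right and rows downward; lengths in mm; the calibration is good to about 2 mm. A picture is of the moment at which its call begins.
- env.job_done(): hands the job in; it is judged then, once.
Trained networks look in the newest picture that a camera, given by its name, has taken for a name from the list of things; names that differ only in an ending like _2 or _b are one class to them, and where a whole thing is asked for, a point or a joint stands for the part that bears it (a point fixed in the world has none). Each returns a list of dicts, best first, with "score" (0 to 1); they miss things now and then, are a little off and sometimes report something else, mostly with a low value. They report only what shows in the picture. A call takes as long as a camera call.
- env.recognise(camera, thing): "location" ([column, row] in pixels, amid what is visible of it).
The state is a dict: "t": time; "joints": joint angles; "qvel": joint speeds; "tau": joint torques, N m; "eef_pos": TCP position; "tcp_rot": TCP orientation; "ft_force": force on the tool from outside, world axes, zero at the start; "moment": the same for the moment, N m; "opening": opening from 0.0 (shut) to 1.0 (fully open); "grip_force": force on a finger pad.
Only numpy, scipy, OpenCV 4.12 (cv2) and the standard library are available. Lean on these libraries where they do the work, as an engineer would, in place of code of your own. Each camera call takes 0.05 s, during which the arm holds its last target. There are 200 camera calls.

## Working session

There is one attempt and no reset: what is moved stays moved. The work goes in short steps, Python scripts to look and compute and a tool call to move; the robot and the scene stay as the last step left them, time stands still between calls to the robot, and variables do not carry over. Pictures are saved under pics/ and viewed, at most 10 in all, crops included, and the job is handed in when it is done.

Besides the shell and the picture viewer there is one more tool, called after "Emit:" as a command line: name --pt "numbers of a row" for each row, then --argument value for the rest. jog_arm: Moves the arm, as the interface text tells. Its arguments: {"type":"object","properties":{"motion":{"type":"array"}},"required":["motion"]}

```bash
mkdir -p pics; cat > h.py <<'E'
import numpy as np,cv2
from cell import env
def px2w(c,uv,z=None):
    K=np.array(c["camera_matrix"]);k1=c["k1"];T=np.array(c["world_to_cam"])
    uv=np.atleast_2d(np.array(uv,float))
    d=np.c_[(uv[:,0]-K[0,2])/K[0,0],(uv[:,1]-K[1,2])/K[1,1]]
    u=d.copy()
    for _ in range(20): u=d/(1+k1*(u**2).sum(1,keepdims=True))
    ray=np.c_[u[:,0],-u[:,1],-np.ones(len(u))]
    R=T[:3,:3];o=-R.T@T[:3,3];w=ray@R
    if z is None:
        i=uv.round().astype(int); s=c["z_map"][i[:,1],i[:,0]]
    else: s=(z-o[2])/w[:,2]
    return o+w*np.reshape(s,(-1,1))
def w2px(c,P):
    K=np.array(c["camera_matrix"]);T=np.array(c["world_to_cam"])
    p=np.atleast_2d(P)@T[:3,:3].T+T[:3,3]
    u=np.c_[p[:,0]/-p[:,2],-p[:,1]/-p[:,2]]
    u=u*(1+c["k1"]*(u**2).sum(1,keepdims=True))
    return np.c_[u[:,0]*K[0,0]+K[0,2],u[:,1]*K[1,1]+K[1,2]]
def save(c,n): cv2.imwrite("pics/"+n+".png",c["color"][:,:,::-1])
E
python3 - <<'E'
from h import *
for n in("top","side"):
    c=env.read_camera(n);save(c,n+"1")
    for t in["bottle_1","lane","lane_stop","gate_pivot","gate_tip","spare_bottle","red_cap_bottle","blue_cap_bottle","tape"]:
        r=env.recognise(n,t)
        for x in r[:7]: print(n,t,round(x["score"],2),np.round(x["location"]),px2w(c,x["location"])[0].round())
s=env.state();print(s["t"],s["eef_pos"],s["tcp_rot"])
E
```

```text
top bottle_1 0.7 [289. 252.] [480. 176.  76.]
top bottle_1 0.45 [268. 245.] [504. 234.  66.]
top bottle_1 0.44 [246. 235.] [529. 290.  80.]
top lane 0.66 [305. 262.] [465. 137.   6.]
top lane_stop 0.8 [307. 264.] [456. 131.  12.]
top gate_pivot 0.8 [299. 261.] [467. 152.  11.]
top gate_pivot 0.4 [248. 236.] [531. 288.  58.]
top spare_bottle 0.21 [278. 251.] [489. 207.  55.]
top red_cap_bottle 0.84 [423. 208.] [ 587. -187.   84.]
top blue_cap_bottle 0.76 [461. 209.] [ 595. -306.   35.]
top tape 0.68 [197. 203.] [646. 442.   4.]
side bottle_1 0.86 [266. 292.] [530. 307.  53.]
side bottle_1 0.79 [279. 285.] [515. 274.  56.]
side bottle_1 0.74 [314. 270.] [477. 183.  53.]
side bottle_1 0.67 [290. 281.] [503. 245.  52.]
side bottle_1 0.53 [301. 272.] [498. 208.  55.]
side lane 0.88 [294. 301.] [489. 256.   8.]
side lane_stop 0.92 [293. 302.] [486. 264.  10.]
side gate_pivot 0.89 [295. 300.] [488. 251.   8.]
side gate_tip 0.47 [301. 290.] [474. 250.  41.]
side spare_bottle 0.89 [210. 335.] [563. 469.  36.]
side spare_bottle 0.34 [299. 291.] [475. 254.  40.]
side blue_cap_bottle 0.26 [191. 321.] [649. 428.   8.]
side tape 0.91 [191. 322.] [648. 430.   5.]
side tape 0.7 [280. 287.] [514. 272.  49.]
side tape 0.29 [208. 332.] [568. 471.  43.]
1.0 [155.09929588 605.45314839 292.25701684] [3.14151749e+00 3.00624372e-05 2.89077714e+00]
```

```bash
python3 - <<'E'
import cv2
a=cv2.imread("pics/top1.png")[170:320,170:370];b=cv2.imread("pics/side1.png")[220:370,160:360]
cv2.imwrite("pics/crop1.png",cv2.vconcat([cv2.resize(a,(800,600),interpolation=2)]))
cv2.imwrite("pics/crop2.png",cv2.resize(b,(800,600),interpolation=2))
E
```

```text
(no output)
```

View pics/crop1.png

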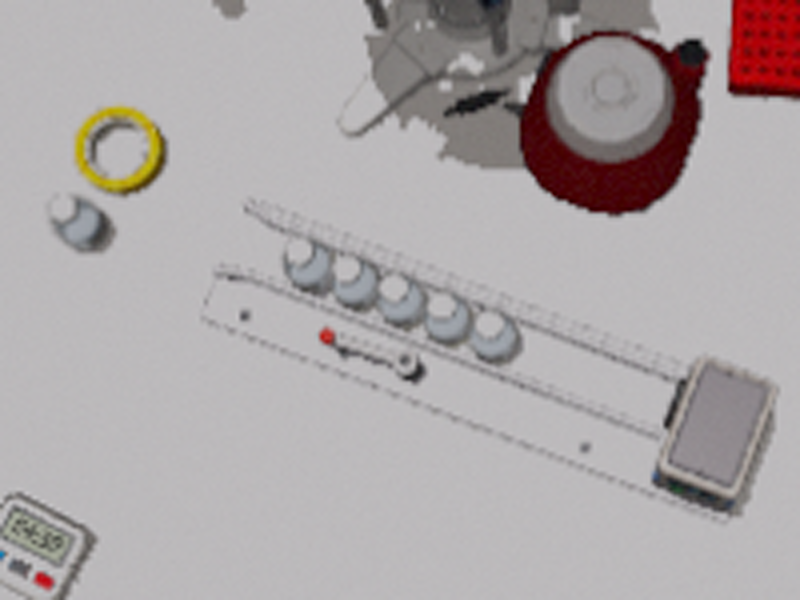

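View pics/crop2.png

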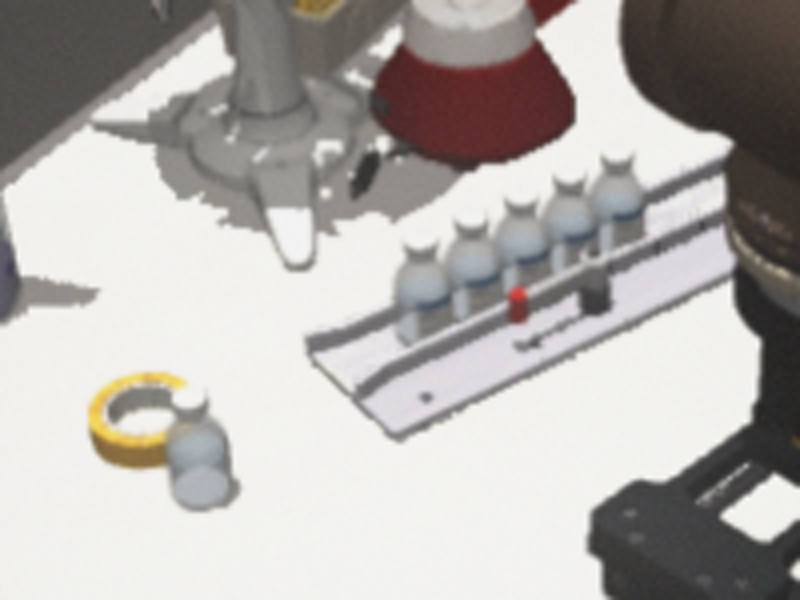

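The top crop shows the five caps from (300,247) to (495,325). The gate knob is at (327,337), roughly parallel to the lane, with the hinge at (407,362). The reader is at (715,430), and the spare bottle and tape are beyond the open end. Next I fit the lane pose.

```bash
python3 - <<'E'
from h import *
from scipy.optimize import least_squares
c=env.read_camera("top")
cr=lambda p:np.array(p)/4+170-0.375
caps=cr([(300,247),(350,268),(400,290),(447,303),(495,325)])
hinge=cr((407,362));knob=cr((327,337))
wl=cr([(250,202),(215,272),(203,320),(203+527,522)])
cw=px2w(c,caps,77)[:,:2];hw=px2w(c,hinge,49)[0,:2];kw=px2w(c,knob,49)[0,:2]
ww=np.r_[px2w(c,wl[:2],23),px2w(c,wl[2:],3)][:,:2]
print(cw.round(1),hw.round(1),kw.round(1),ww.round(1))
print("gaps",np.hypot(*np.diff(cw,axis=0).T).round(1))
def toL(p,w):
    R=np.array([[np.cos(p[2]),-np.sin(p[2])],[np.sin(p[2]),np.cos(p[2])]]);return (np.atleast_2d(w)-p[:2])@R
def f(p):
    L=toL(p,ww);h=toL(p,hw)[0]
    return np.r_[toL(p,cw)[:,0],h-[-40,13],L[0]-[23,165],L[1]-[-23,165],L[2]-[-60,165],L[3,0]+60]
r=least_squares(f,[490,230,-.4],loss="soft_l1",f_scale=3)
print(r.x,f(r.x).round(1));print(toL(r.x,cw).round(1),toL(r.x,kw).round(1))
pw=lambda w,z:np.c_[w,np.full(len(w),z)]
# side
s=env.read_camera("side")
cs=lambda p:np.array(p)/4+[160,220]-0.375
sc=px2w(s,cs([(421,240),(470,216),(520,196),(570,177),(618,157)]),77)[:,:2]
sh=px2w(s,cs([(517,303),(595,255)]),[39,47] and 39)[:,:2]
print("side",toL(r.x,sc).round(1),toL(r.x,sh).round(1),toL(r.x,px2w(s,cs([(398,438),(312,357),(360,393)]),3)[:,:2]))
E
```

```text
[[540.3 294.2]
 [524.9 260.7]
 [508.9 227.5]
 [499.1 196.3]
 [483.2 164.8]] [464.8 226.1] [483.6 280.2] [[585.8 337.7]
 [536.5 361.9]
 [506.5 374.1]
 [353.7  10. ]]
gaps [36.8 36.9 32.7 35.3]
[ 4.97841752e+02  1.97958519e+02 -4.00004716e-01] [ 1.7  0.5 -1.3  1.8 -0.5 -1.4  0.1  3.6 -2.1 -5.3  1.1 -0.7  0.6  0.5]
[[  1.7 105.1]
 [  0.5  68.3]
 [ -1.3  31.5]
 [  1.8  -1. ]
 [ -0.5 -36.3]] [[-45.1  70.2]]
side [[ -2.4 106.6]
 [ -0.7  72.4]
 [ -2.5  39.2]
 [ -5.    5.8]
 [ -6.2 -28. ]] [[-40.6  70.1]
 [-32.2   9. ]] [[-58.9609729  164.4127061 ]
 [ 28.24333637 164.33155602]
 [-14.72139518 160.04331867]]
```

Emit:
jog_arm --pt "0 0 8.5 0 0 0 0" --pt "0 0 0 -40 -8 0 0" --pt "0 0 0 -40 -8 0 0" --pt "0 0 0 -40 -8 0 0" --pt "0 0 0 -40 -8 0 0" --pt "0 0 0 -40 -8 0 0" --pt "0 0 0 -40 -8 0 0" --pt "0 0 0 -40 -8 0 0" --pt "0 0 0 -40 -8 0 0" --pt "0 0 0 -40 -8 0 0"

```text
t: 2.35
eef_pos: [459.9, 398.4, 292.3]
tcp_rot: [3.141, 0.0, 2.742]
ft_force: [-0.2, 0.4, -0.2]
opening: 0.026
grip_force: 0.0
```

Emit:
jog_arm --pt "0 0 0 -40 -6 30 0" --pt "0 0 0 -40 -6 40 0" --pt "0 0 0 -30 -3 40 0" --pt "0 0 0 -2 0 30 0" --pt "0 0 0 0 0 10 0" --pt "0 0 0 0 0 0 0"

```text
t: 3.1
eef_pos: [556.0, 342.2, 142.4]
tcp_rot: [-3.141, -0.0, 2.743]
ft_force: [-0.4, -0.2, 0.6]
opening: 0.005
grip_force: 0.0
```

```bash
python3 - <<'E'
from h import *
s=env.state();print(s["eef_pos"],s["ft_force"])
o=np.array([497.5,198]);p=np.array(s["eef_pos"][:2])-o
print("lane",p@[.921,-.389],p@[.389,.921])
out=[]
for n,(u,v) in (("top",(200,190)),("side",(170,220))):
    c=env.read_camera(n);save(c,n+"2")
    out.append(cv2.resize(c["color"][v:v+150,u:u+100,::-1],(400,600),interpolation=2))
    print(n,w2px(c,[np.array(s["eef_pos"])-[0,0,78]]))
cv2.imwrite("pics/c3.png",cv2.hconcat(out))
E
```

```text
[555.98611878 342.16575821 142.39149244] [-0.35422112 -0.23535463  0.61130929]
lane -2.2147645497746757 155.52776351921884
top [[227.68574306 227.28875495]]
side [[246.6310947  292.55944593]]
```

View pics/c3.png

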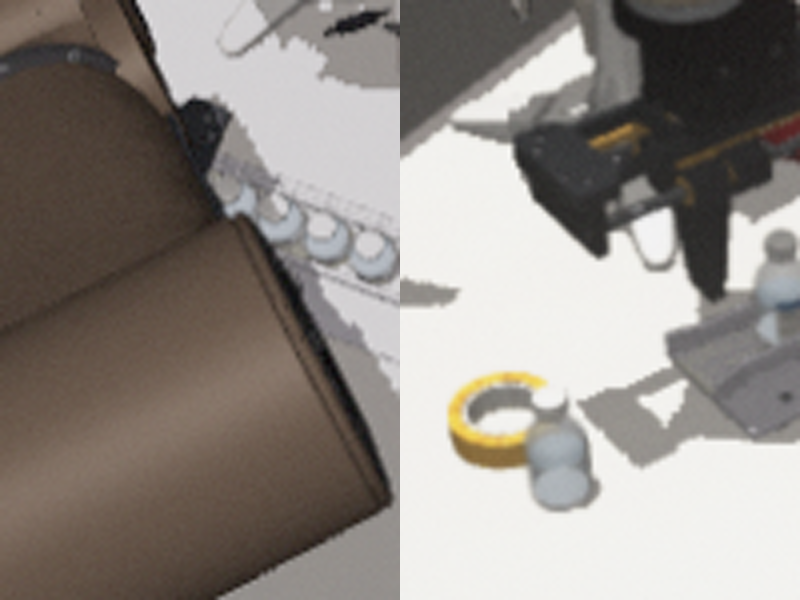

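The side view shows the closed fingertip at (715,297), clear of the last bottle at (780,270). I'll lower it and start pushing.

Emit:
jog_arm --pt "0 0 0 -2 0 15 0" --pt "0 0 0 0 0 15 0" --pt "0 0 0 0 0 8 0" --pt "0 0 0 0 -5 0 0" --pt "0 0 0 0 -5 0 0" --pt "0 0 0 0 -5 0 0" --pt "0 0 0 0 -4 0 0" --pt "0 0 0 0 -4 0 0"

```text
t: 4.2
eef_pos: [549.1, 319.6, 104.5]
tcp_rot: [3.141, 0.0, 2.742]
ft_force: [-0.4, 0.6, 1.3]
opening: 0.002
grip_force: 0.0
```

Emit:
jog_arm --pt "0 0 0 0 -3 0 0" --pt "0 0 0 0 -3 0 0" --pt "0 0 0 0 -3 0 0" --pt "0 0 0 0 -3 0 0" --pt "0 0 0 0 -3 0 0" --pt "0 0 0 0 -4 0 0" --pt "0 0 0 0 -4 0 0" --pt "0 0 0 0 -4 0 0" --pt "0 0 0 0 -4 0 0" --pt "0 0 0 0 -4 0 0"

```text
t: 5.45
eef_pos: [535.4, 287.4, 104.2]
tcp_rot: [3.142, -0.0, 2.742]
ft_force: [0.6, 1.6, -0.2]
opening: 0.002
grip_force: 0.8
```

```bash
python3 - <<'E'
from h import *
s=env.state()
p=np.array(s["eef_pos"][:2])-[497.5,198];print(p@[.921,-.389],p@[.389,.921],s["ft_force"])
c=env.read_camera("side");cv2.imwrite("pics/c4.png",cv2.resize(c["color"][220:340,200:360,::-1],(800,600),interpolation=2))
E
```

```text
0.09809108559691068 97.0617898521795 [ 0.64630628  1.55109692 -0.16460352]
```

View pics/c4.png

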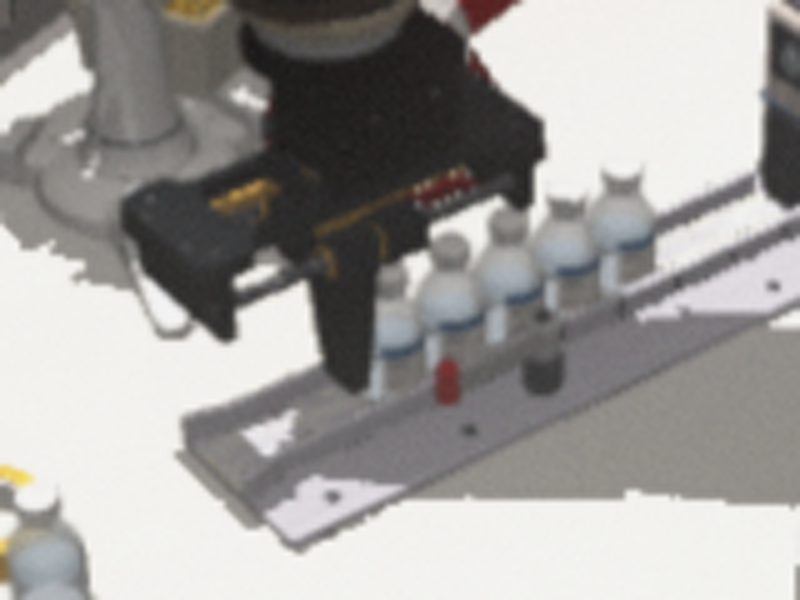

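The finger at (350,380) is against the last bottle with about 1.7 N. The row is upright and together, and the gate is untouched.

Emit:
jog_arm --pt "0 0 0 0 -4 0 0" --pt "0 0 0 0 -4 0 0" --pt "0 0 0 0 -4 0 0" --pt "0 0 0 0 -4 0 0" --pt "0 0 0 0 -4 0 0" --pt "0 0 0 0 -4 0 0" --pt "0 0 0 0 -4 0 0" --pt "0 0 0 0 -4 0 0" --pt "0 0 0 0 -4 0 0" --pt "0 0 0 0 -4 0 0"

```text
t: 6.75
eef_pos: [519.8, 250.6, 104.2]
tcp_rot: [3.141, -0.0, 2.742]
ft_force: [0.3, 1.8, -0.1]
opening: 0.009
grip_force: 0.8
```

Emit:
jog_arm --pt "0 0 0 0 -4 0 0" --pt "0 0 0 0 -4 0 0" --pt "0 0 0 0 -4 0 0" --pt "0 0 0 0 -4 0 0" --pt "0 0 0 0 -4 0 0" --pt "0 0 0 0 -3 0 0" --pt "0 0 0 0 -2 0 0"

```text
t: 7.62
eef_pos: [510.2, 227.6, 104.2]
tcp_rot: [3.141, 0.0, 2.742]
ft_force: [0.9, 2.3, 0.7]
opening: 0.004
grip_force: 0.8
```

```bash
cat > look.py <<'E'
from h import *
import sys
s=env.state()
p=np.array(s["eef_pos"][:2])-[497.5,198];print(p@[.921,-.389],p@[.389,.921],s["ft_force"])
c=env.read_camera("side");cv2.imwrite(f"pics/{sys.argv[1]}.png",cv2.resize(c["color"][200:320,240:400,::-1],(800,600),interpolation=2))
E
python3 look.py c5
```

```text
0.16806931891354054 32.18671947409753 [0.9020708  2.30084617 0.72471227]
```

View pics/c5.png

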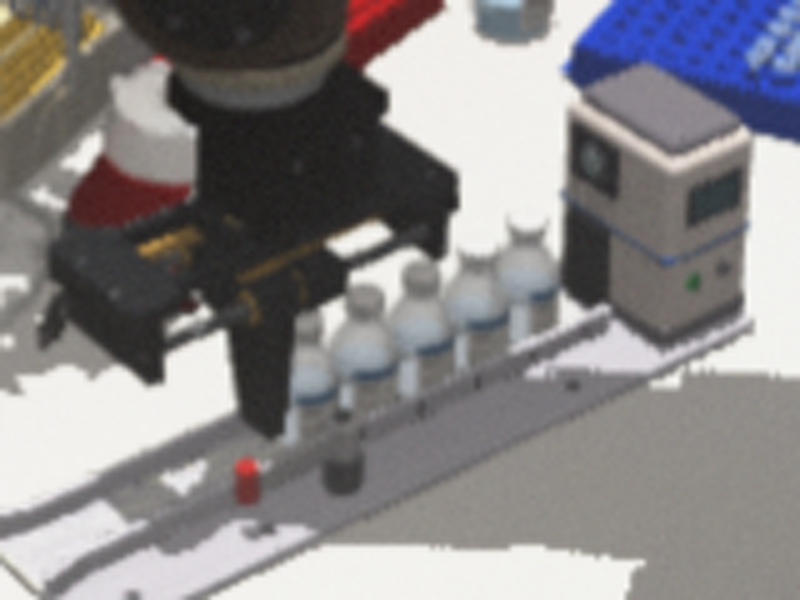

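The row is upright, and the first bottle at (528,275) is about 15–20 mm from the pad at (585,255). I'll push slowly from here.

Emit:
jog_arm --pt "0 0 0 0 -2 0 0" --pt "0 0 0 0 -2 0 0" --pt "0 0 0 0 -2 0 0" --pt "0 0 0 0 -1 0 0" --pt "0 0 0 0 -1 0 0" --pt "0 0 0 0 -1 0 0"

```text
t: 8.43
eef_pos: [506.7, 219.4, 104.3]
tcp_rot: [3.141, 0.0, 2.742]
ft_force: [-0.0, 0.7, 0.2]
opening: 0.005
grip_force: 0.8
```

Emit:
jog_arm --pt "0 0 0 0 -1 0 0" --pt "0 0 0 0 -1 0 0" --pt "0 0 0 0 -1 0 0"

```text
t: 8.8
eef_pos: [505.5, 216.7, 104.2]
tcp_rot: [3.141, 0.0, 2.742]
ft_force: [0.8, 0.9, 0.6]
opening: 0.002
grip_force: 0.8
```

Emit:
jog_arm --pt "0 0 0 0 -1 0 0" --pt "0 0 0 0 -1 0 0" --pt "0 0 0 0 -1 0 0"

```text
t: 9.18
eef_pos: [504.4, 213.9, 104.2]
tcp_rot: [3.141, -0.0, 2.742]
ft_force: [0.4, 1.8, -0.5]
opening: 0.005
grip_force: 0.8
```

Emit:
jog_arm --pt "0 0 0 0 -1 0 0" --pt "0 0 0 0 -1 0 0"

```text
t: 9.43
eef_pos: [503.6, 212.0, 104.3]
tcp_rot: [3.141, 0.0, 2.742]
ft_force: [0.8, 2.0, -0.7]
opening: 0.005
grip_force: 0.8
```

Emit:
jog_arm --pt "0 0 0 0 -1 0 0" --pt "0 0 0 0 -0.5 0 0"

```text
t: 9.68
eef_pos: [503.0, 210.7, 104.2]
tcp_rot: [3.142, -0.0, 2.742]
ft_force: [1.1, 2.0, 0.6]
opening: 0.006
grip_force: 0.8
```

Emit:
jog_arm --pt "0 0 0 0 -0.5 0 0" --pt "0 0 0 0 -0.5 0 0" --pt "0 0 0 0 -0.5 0 0"

```text
t: 10.05
eef_pos: [502.9, 209.7, 104.5]
tcp_rot: [3.14, 0.001, 2.742]
ft_force: [3.0, 7.0, 1.8]
opening: 0.005
grip_force: 3.7
```

```bash
python3 look.py c6
```

```text
0.4599469294010808 12.908284662256094 [2.98097264 6.98927859 1.76629679]
```

View pics/c6.png

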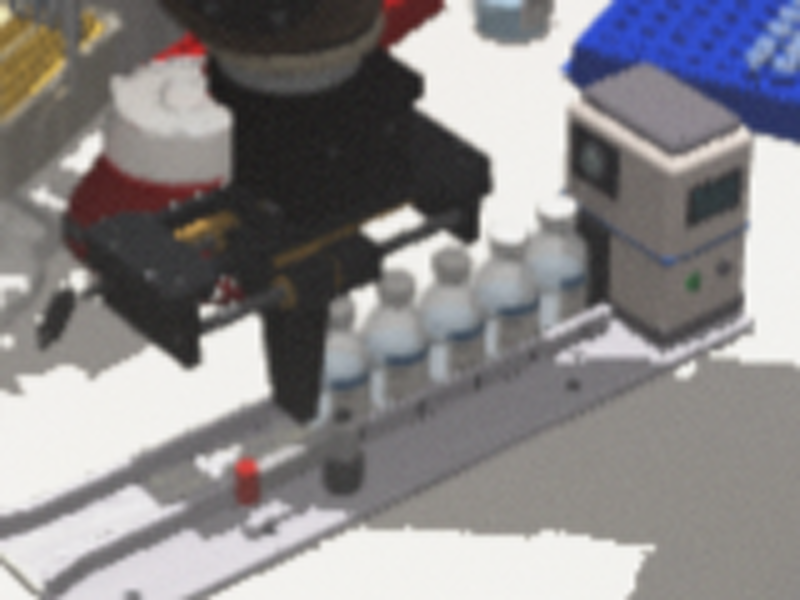

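Force jumped to 7.6 N: the row is home, upright and touching, with the first bottle against the pad at (590,260). I'll hold briefly, back off, and go round to the outside of the gate.

Emit:
jog_arm --pt "0 0 0 0 0 0 0" --pt "0 0 0 0 0 0 0" --pt "0 0 0 0 2 0 0" --pt "0 0 0 0 5 0 0" --pt "0 0 0 0 10 -15 0" --pt "0 0 0 0 15 -25 0" --pt "0 0 0 25 13 0 0" --pt "0 0 0 30 0 0 0" --pt "0 0 0 15 0 0 0" --pt "0 0 0 0 0 0 0"

```text
t: 11.35
eef_pos: [455.1, 278.3, 144.3]
tcp_rot: [-3.141, -0.0, 2.744]
ft_force: [0.4, -0.3, 0.3]
opening: 0.007
grip_force: 0.0
```

```bash
python3 look.py c7
```

```text
-70.28944328974151 57.45058641284653 [ 0.44241981 -0.3175079   0.28338387]
```

View pics/c7.png

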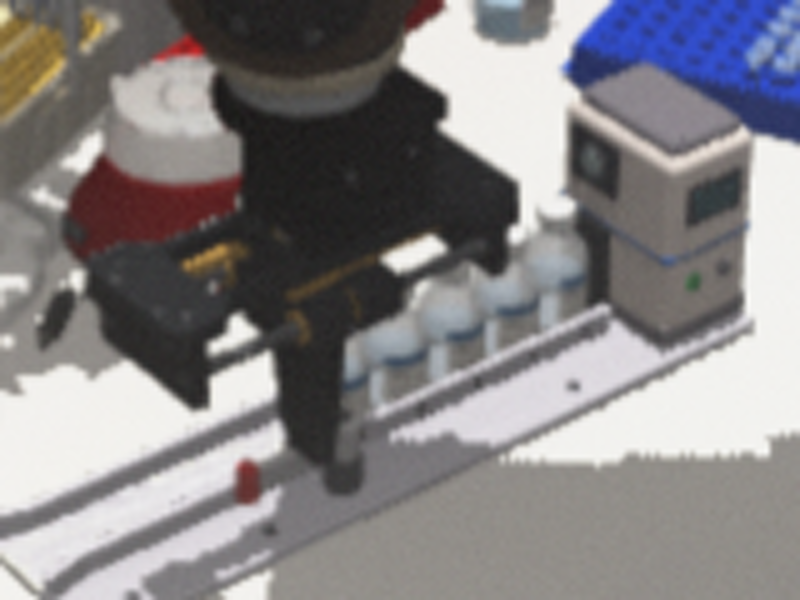

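The row stays home. The fingertip is outside the gate, behind knob (247,480). I'll lower it and swing the gate.

Emit:
jog_arm --pt "0 0 0 0 0 18 0" --pt "0 0 0 0 0 15 0" --pt "0 0 0 -6 0 0 0" --pt "0 0 0 -6 0 0 0" --pt "0 0 0 -5 0 0 0" --pt "0 0 0 -5 0 0 0" --pt "0 0 0 -5 0 0 0" --pt "0 0 0 -5 0 0 0"

```text
t: 12.4
eef_pos: [485.2, 265.4, 111.3]
tcp_rot: [3.141, 0.0, 2.742]
ft_force: [-0.6, -0.9, 0.2]
opening: 0.003
grip_force: 0.3
```

```bash
python3 look.py c8
```

```text
-37.569178670661806 57.32924568640629 [-0.63078028 -0.87669646  0.16192265]
```

View pics/c8.png

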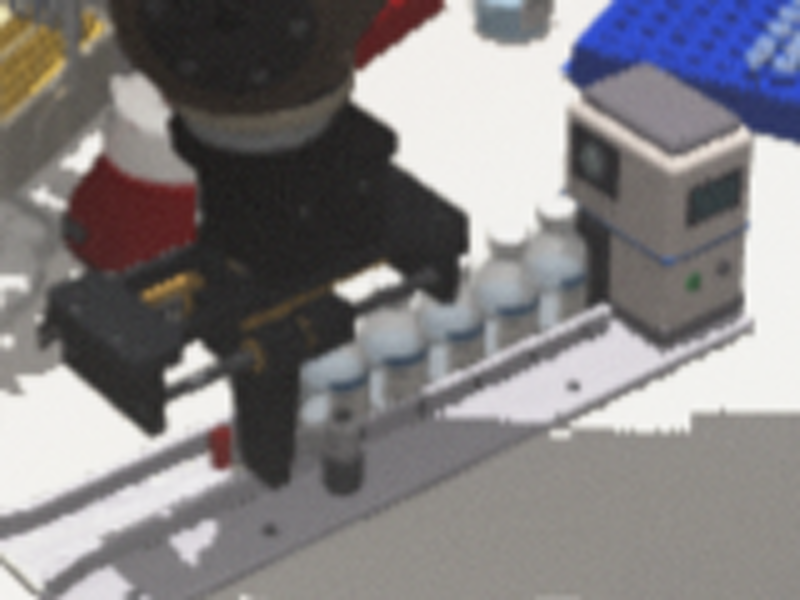

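The knob has moved to (221,447), over the wall, so the gate is swinging. I'll continue along the arc.

Emit:
jog_arm --pt "0 0 0 -5 -2 0 0" --pt "0 0 0 -5 -2 0 0" --pt "0 0 0 -4 -3 0 0" --pt "0 0 0 -4 -4 0 0" --pt "0 0 0 -3 -4 0 0" --pt "0 0 0 -3 -5 0 0" --pt "0 0 0 -2 -4 0 0" --pt "0 0 0 -1 -3 0 0"

```text
t: 13.45
eef_pos: [499.3, 229.9, 111.3]
tcp_rot: [3.141, 0.0, 2.742]
ft_force: [-0.2, 1.4, 0.3]
opening: 0.002
grip_force: 0.3
```

Emit:
jog_arm --pt "0 0 0 0 -2 0 0" --pt "0 0 0 0 -1 0 0" --pt "0 0 0 0 -1 0 0"

```text
t: 13.82
eef_pos: [497.8, 226.6, 111.3]
tcp_rot: [3.141, 0.0, 2.743]
ft_force: [1.1, -0.0, 0.5]
opening: 0.006
grip_force: 0.4
```

Emit:
jog_arm --pt "0 0 0 0 -1 0 0" --pt "0 0 0 0 -0.5 0 0"

```text
t: 14.08
eef_pos: [497.6, 225.9, 111.4]
tcp_rot: [3.139, 0.001, 2.742]
ft_force: [2.9, 9.8, -2.8]
opening: 0.006
grip_force: 4.9
```

Emit:
jog_arm --pt "0 0 0 0 -0.5 0 0" --pt "0 0 0 0 -0.5 0 0"

```text
t: 14.32
eef_pos: [497.6, 225.6, 111.5]
tcp_rot: [3.138, 0.002, 2.742]
ft_force: [2.7, 15.8, -4.1]
opening: 0.003
grip_force: 7.7
```

Emit:
jog_arm --pt "0 0 0 0 -0.5 0 0" --pt "0 0 0 0 -0.5 0 0"

```text
t: 14.58
eef_pos: [497.5, 225.4, 111.5]
tcp_rot: [3.137, 0.002, 2.742]
ft_force: [4.1, 22.9, -5.2]
opening: 0.004
grip_force: 10.5
```

Emit:
jog_arm --pt "0 0 0 0 2 0 0" --pt "0 0 0 0 5 0 0" --pt "0 0 0 0 10 -10 0" --pt "0 0 0 0 20 -30 0" --pt "0 0 0 20 30 -40 0" --pt "0 0 0 45 30 -30 0" --pt "0 0 0 50 20 0 0" --pt "0 0 0 50 20 0 0" --pt "0 0 0 50 10 0 0" --pt "0 0 0 0 0 0 0"

```text
t: 15.82
eef_pos: [352.8, 444.1, 222.0]
tcp_rot: [3.141, -0.0, 2.746]
ft_force: [0.2, -0.3, -0.4]
opening: 0.003
grip_force: 0.0
```

```bash
python3 - <<'E'
from h import *
a=env.read_camera("top")["color"][200:320,210:310,::-1];b=env.read_camera("side")["color"][200:320,280:380,::-1]
cv2.imwrite("pics/c9.png",cv2.resize(cv2.hconcat([a,b]),(800,480),interpolation=2))
E
```

```text
(no output)
```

View pics/c9.png

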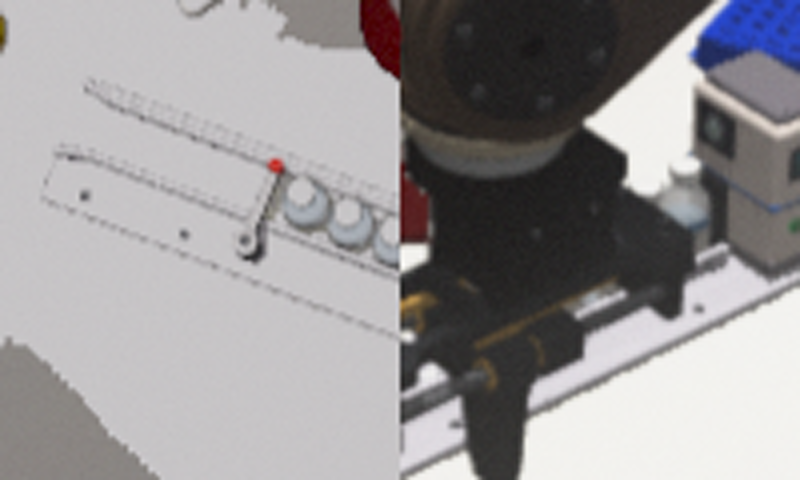

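The gate lies square across the lane, from the hinge at (250,240) to the knob at (276,166), just behind the last bottle.

```bash
python3 -c "
from cell import env
print(env.job_done())"
```

```text
the job is handed in; nothing more can be done
None
```

I pushed the row home against the stop and swung the gate to its hard end, square across the lane behind the last bottle. The job is handed in at about 16 s; the hand-in returned no verdict, and the highest force I read was about 23 N, on the gate (limit 25 N).

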